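# Close and pin the terrine press

## Robot

A 7-joint arm with a two-finger parallel gripper is mounted at the origin on the work surface. World frame = base frame: x ahead of the robot, y to its left, z up, the work surface at z = 0. Lengths are in m, angles in rad, forces in N, time in s.
With the tool pointing down it reaches from about 0.425 to 0.875 m from the base axis. Payload 4.7 kg.
Tool frame: the origin (TCP) lies at the very end of the fingers, on their centre line; the grasp point (between the pads) lies 19 mm behind it; z points along the fingers, y is the line along which they close (so a half turn about z gives the same grasp; the last joint's range is limited). The gripper opens to 85 mm and grips with 20 to 120 N. Pads are 22 mm wide; open, the fingers measure 114 mm over their backs; the gripper's body (76 mm by 85 mm) begins 54 mm behind the grasp point. The pads swing forward as they close: fully open they stand 13 mm farther back than shut.
Start: joints at [1.177, 0.321, -0.07, 1.45, 0.023, 1.371, -0.057], TCP at [0.258, -0.597, 0.21] pointing down, gripper open.
Joint ranges: [-2.86, 2.86], [-0.3, 2.09], [-1.38, 1.24], [0.06, 2.45], [-1.56, 4.7], [0.09, 2.05], [-2.69, 2.69]. Speed limits (rad/s): [2.57, 2.57, 3.14, 3.14, 3.14, 3.14, 3.14].

## Interface

Orientations are given as a unit quaternion [w, x, y, z].
In Python, from bench import r, viewer, masks_of, place_of gives the robot as it stands. Calls block until the motion is done:
- r.move_to(position, orientation): joint-space move of the TCP to a pose.
- r.move_l(position, rotation=None, v=0.15, contact_N=None): straight line of the TCP; rotation=None keeps the orientation; v is the mean speed in m/s. With contact_N (N) it stops when the force on the tool has changed by that much, and returns True; else False.
- r.movej(angles): joint-space move.
- r.gripper_to(opening, grasp_force=None): finger opening in m; grasp_force is the grip in N (None keeps the last); returns when the fingers have stopped.
- r.dwell(seconds).
- r.solve_ik(position, orientation): joint angles nearest the present ones, or None.
- r.read_state(): the state.
- viewer.read_camera(name): name is "scene" or "top"; returns (picture, depth): 420x560x3 uint8, blue, green, red; 420x560 float32, m along the optical axis (not along the pixel's ray), 0 where there is no reading.
- viewer.calibration(name): a dict with "fx", "fy", "cx", "cy" (pixels), "R" (3x3) and "t" (3): a world point X has camera coordinates R X + t. Camera axes: x right, y down, z forward; pixel columns grow to the right and rows downward; lengths in m; the calibration is good to about 2 mm. A picture is of the moment at which its call begins. calibration takes no time and is no camera call.
A pose or a line that the arm cannot do raises r.PlanningError and nothing moves.
- r.sign_off(): hands the job in; it is judged then, once.
Trained networks look in the newest picture that a camera, given by its name, has taken for a name from the list of things; names that differ only in an ending like _2 or _b are one class to them, and where a whole thing is asked for, a point or a joint stands for the part that bears it (a point fixed in the world has none). Each returns a list of dicts, best first, with "confidence" (0 to 1); they miss things now and then, are a little off and sometimes report something else, mostly with a low value. They report only what shows in the picture. A call takes as long as a camera call. They do not tell look-alikes from the thing itself.
- masks_of(camera, name): "region" (420x560 bool, what is visible of it).
- place_of(camera, name): "position" ([x, y, z] in m, in world coordinates, good to about 4 mm: a listed point, or the origin of a listed thing).
The state is a dict: "clock": time; "qpos": joint angles; "dq": joint speeds; "joint_efforts": joint torques, N m; "position": TCP position; "orientation": TCP orientation; "wrist_force": force on the tool from outside, world axes, zero at the start; "ft_torque": the same for the moment, N m; "grip_width": finger opening in m; "gripper_force": force on a finger pad.
Only numpy, scipy, OpenCV 4.12 (cv2) and the standard library are available. Lean on these libraries where they do the work, as an engineer would, in place of code of your own. Each camera call takes 0.05 s, during which the arm holds its last target. There are 200 camera calls.

## Task

Lower the bar of the terrine press fully down into its fork, then slide the long lock pin through both cheeks of the fork and the bar between them until the pin's collar meets the cheek, and let go. Leave the short pin in the rest and do not knock over or push aside the other kitchen things.

Things in the scene. Friction and masses are not known exactly. Their poses are not given: they have to be found in the camera images.
- press: terrine press fixed on the bench: grey base plate 330 x 160 mm, top 15 mm high (spans x -150 to +180, y -80 to +80), steel mould 100 x 110 mm centred at x +45, top 75 mm high, a swinging bar above it and a fork at x -90. Origin on the bench; x runs along the bar from fork to hinge (handle to -x, roughly towards the robot), y across, z up
- fork_mid (a point): midpoint of the fork on the common axis of its holes, at x -90, y 0, z 95 mm of the press, axes those of the press. The fork is two upright aluminium cheeks, 44 mm wide in x, 120 mm tall, 8 mm thick, outer faces at y +25 and -25, 34 mm apart inside, each with an 18.5 mm round hole along y at height 95 mm. Both sides are free
- press_hinge (a point): point on the bar's hinge axis, in the bar's middle plane: x +130, y 0, z 95 mm of the press; axes those of the press, the hinge axis is y
- press_bar (a joint): bar angle (rad): 0 is fully down, level in the fork against its stop; positive is raised, at most 1.2; starts raised. Bar 24 mm wide, 26 mm high, swings about press_hinge; its 18.5 mm cross hole, 220 mm from the hinge, meets the cheek holes at 0. The stiff hinge holds it where it is left; 2 to 10 N down on the handle lowers it
- bar_handle (a point): middle of the black round handle (30 mm diameter, 70 mm long) at the bar's end, on its centre line, 285 mm from the hinge
- lock_pin: long lock pin, plain steel, 151 mm, about 0.17 kg, lying level in one lane of the pin rest, axis 45 mm above the bench. Origin on its axis at the collar's face on the shank side; x points to the nose. Shank 14 mm diameter, x 0 to 85, last 12 mm tapered to 7 mm; collar 30 mm diameter, x -6 to 0; round grip 20 mm diameter, x -66 to -6. It may go in from either side
- pin_seat (a point): point on the lock pin's axis in its shank, 25 mm from the collar face towards the nose; it lies at fork_mid when the collar touches the cheek
- pin_grip (a point): point on the lock pin's axis in its grip, 34 mm behind the collar face; a good place to grasp from above, the rest is open there for 40 mm along the pin and 30 mm to each side
- short_pin: look-alike pin with a 40 mm shank, too short for the fork, otherwise like the lock pin (same origin and axes), in the other lane of the rest; leave it there. Which pin is in which lane varies
- pin_rest: low white plastic rest fixed on the bench, base 160 x 170 mm, 6 mm thick; origin under its centre; x along the lanes (noses to +x, roughly towards the press), lanes at y +55 and -55 mm. Each lane has two notched saddles, 10 mm wide, at most 50 mm high, at x -63 (grip's end) and x +15 (shank); pins' origins at x 0. A pin lifts straight up
- oil_bottle: amber bottle, 60 mm diameter, 210 mm tall, to the right of the press; origin under its centre, z up; bystander
- spice_jar: glass jar, 56 mm diameter, 85 mm tall, beyond the gap between the rest and the press; origin under its centre, z up; bystander
- ramekin: small white bowl, 80 mm diameter, 45 mm tall, near the robot; origin under its centre, z up; bystander
- steel_bowl: steel bowl, 130 mm diameter, 60 mm tall, near the robot on its right; origin under its centre, z up; bystander
- mug: white mug, 76 mm diameter, 85 mm tall, to the right of the press's far end; origin under its centre, z up; bystander
- spatula: wooden-handled steel spatula, 65 mm wide blade, 240 mm long, lying flat to the left of the pin rest; origin under its middle; bystander
Not all that is in view belongs to the job. Leave any orange or purple look-alike of the lock_pin alone.

How it is judged:
By the outcome, as a careful person would: the job done as asked, in the order asked, and still so for the second after the job is handed in, with the robot touching nothing.
It also fails if it takes over 56 s, if anything falls off the work surface, if the arm or the gripper's body presses on something with over 40 N, if the wrist force passes 120 N, or if a joint passes its speed limit or range.

## Working session

There is one attempt and no reset: what is moved stays moved. The work goes in short steps, each a Python script; the robot and the scene stay as the last script left them, time stands still between calls to the robot, and variables do not carry over. Pictures are saved under pics/ and viewed, at most 10 in all, crops included, and the job is handed in when it is done.

```bash
ls; mkdir -p pics
python3 - <<'E'
from bench import r, viewer, masks_of, place_of
import cv2,numpy as np
for c in("scene","top"):
    p,d=viewer.read_camera(c); cv2.imwrite(f"pics/{c}0.png",p); np.save(f"{c}0.npy",d)
    for n in["fork_mid","press_hinge","bar_handle","lock_pin","short_pin","pin_rest","pin_grip","press","oil_bottle","spice_jar","ramekin","mug"]:
        print(c,n,[(np.round(a["position"],3).tolist(),round(a["confidence"],2)) for a in place_of(c,n)])
print(r.read_state()["clock"])
E
```

```text
pics
scene fork_mid [([0.524, -0.133, 0.096], 0.86)]
scene press_hinge [([0.732, -0.204, 0.092], 0.8)]
scene bar_handle [([0.499, -0.13, 0.234], 0.9)]
scene lock_pin [([0.344, 0.265, 0.02], 0.79), ([0.501, 0.288, 0.044], 0.73), ([0.233, 0.424, 0.016], 0.6), ([0.327, -0.121, 0.016], 0.6)]
scene short_pin [([0.608, 0.257, 0.044], 0.85), ([0.586, 0.489, -0.002], 0.48)]
scene pin_rest [([0.495, 0.26, 0.046], 0.7), ([0.573, -0.485, -0.004], 0.62), ([0.555, 0.27, -0.002], 0.6)]
scene pin_grip [([0.359, 0.232, 0.02], 0.78), ([0.513, 0.319, 0.045], 0.72), ([0.199, 0.444, 0.022], 0.63), ([0.323, -0.091, 0.02], 0.61), ([0.494, 0.261, 0.047], 0.49)]
scene press [([0.607, -0.162, -0.002], 0.89), ([0.523, -0.134, 0.097], 0.5)]
scene oil_bottle [([0.572, -0.487, 0.0], 0.86), ([0.399, 0.066, -0.005], 0.48), ([0.511, 0.317, 0.045], 0.16)]
scene spice_jar [([0.744, 0.148, -0.005], 0.66)]
scene ramekin [([0.397, 0.067, 0.0], 0.88), ([0.498, -0.127, 0.235], 0.52), ([0.684, -0.386, 0.006], 0.5)]
scene mug [([0.683, -0.38, 0.005], 0.7)]
top fork_mid [([0.524, -0.136, 0.094], 0.76), ([0.494, 0.261, 0.046]
[... 182 characters left out ...]
[0.341, 0.265, 0.011], 0.85), ([0.23, 0.418, 0.012], 0.78), ([0.33, -0.127, 0.013], 0.56), ([0.504, 0.287, 0.044], 0.54)]
top short_pin [([0.606, 0.258, 0.048], 0.48)]
top pin_rest [([0.557, 0.269, -0.0], 0.65)]
top pin_grip [([0.198, 0.442, 0.015], 0.77), ([0.323, -0.091, 0.014], 0.64), ([0.518, 0.322, 0.042], 0.57), ([0.354, 0.233, 0.018], 0.56)]
top press [([0.498, 0.26, 0.046], 0.67), ([0.357, -0.387, 0.001], 0.64), ([0.61, -0.167, -0.0], 0.62)]
top oil_bottle [([0.579, -0.486, -0.001], 0.77)]
top spice_jar [([0.746, 0.145, 0.001], 0.91)]
top ramekin [([0.396, 0.068, 0.003], 0.76), ([0.577, -0.485, -0.003], 0.38)]
top mug [([0.689, -0.38, 0.002], 0.61), ([0.503, 0.284, 0.043], 0.54)]
1.3
```

View pics/scene0.png

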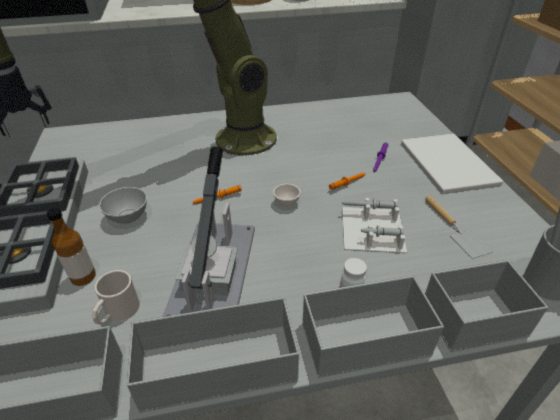

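View pics/top0.png

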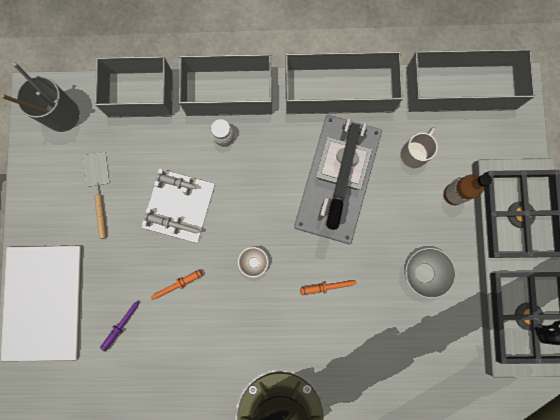

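The top view shows the rest at about (178,206). Its lower lane (205,232 nose) holds the pin with the longer shank, and the upper lane (180,180) holds the short one. The orange and purple decoys lie elsewhere, and the raised bar's handle is at (335,213). Next I'll measure the pins from depth and lower the bar.

```bash
cat > h.py <<'E'
from bench import r, viewer, masks_of, place_of
import numpy as np, cv2
from scipy.spatial.transform import Rotation as Ro
def cloud(cam,d):
    c=viewer.calibration(cam); v,u=np.mgrid[:d.shape[0],:d.shape[1]]
    P=np.stack([(u-c["cx"])/c["fx"]*d,(v-c["cy"])/c["fy"]*d,d],-1)
    P=(P-np.array(c["t"]))@np.array(c["R"]); P[d<=0]=np.nan   # R^T(p-t)
    return P
def down(a):  # tool x at world yaw a (rad), pointing down
    q=(Ro.from_euler('z',a)*Ro.from_euler('x',np.pi)).as_quat(); return q[[3,0,1,2]]
def best(p,a):
    q0=np.array(r.read_state()["qpos"]); c=[]
    for k in(0,np.pi):
        q=r.solve_ik(p,down(a+k))
        if q is not None: c.append((np.abs(np.array(q)-q0).max(),a+k,q))
    return min(c,key=lambda t:t[0])
def frame(P,o,ang):
    d=P[...,:2]-o; return d[...,0]*np.cos(ang)+d[...,1]*np.sin(ang),-d[...,0]*np.sin(ang)+d[...,1]*np.cos(ang)
HINGE=np.array([.7325,-.2035]); FORK=np.array([.524,-.1345])
PA=np.arctan2(*(HINGE-FORK)[::-1])
UX=np.array([np.cos(PA),np.sin(PA)]); UY=np.array([-UX[1],UX[0]])
E
python3 - <<'E'
from h import *
for cam in("top","scene"):
    P=cloud(cam,np.load(f"{cam}0.npy")); 
    o=np.array([.555,.271]); ang=np.deg2rad(-105.7)
    x,y=frame(P,o,ang); z=P[...,2]
    for s in(55,-55):
        m=(abs(y-s/1000)<.02)&(abs(x)<.12)&(z>.046)&(z<.07)
        X=x[m];Y=y[m];Z=z[m]
        print(cam,s,m.sum(),"x",np.percentile(X,[1,99]).round(3))
        for lo,hi in((-.06,-.01),(-.003,-.0),(.02,.07)):
            k=(X>lo)&(X<hi)
            if k.sum()>3: print("  ",lo,k.sum(),"y mid",((np.percentile(Y[k],2)+np.percentile(Y[k],98))/2).round(4),"zmax",np.percentile(Z[k],95).round(4))
print(np.rad2deg(PA), r.read_state()["orientation"])
for d,z in((.262,.30),(.275,.105)):
    p=[*(HINGE-UX*d),z]; b=best(p,PA); print(p,b[1],np.round(b[2],2))
p,d=cv2.imread("pics/top0.png"),0
cv2.imwrite("pics/rest.png",cv2.resize(p[155:250,130:230],None,fx=5,fy=5,interpolation=cv2.INTER_CUBIC))
E
```

```text
top 55 304 x [-0.063  0.039]
   -0.06 145 y mid 0.0551 zmax 0.0572
   -0.003 11 y mid 0.0561 zmax 0.0625
   0.02 46 y mid 0.0553 zmax 0.054
top -55 401 x [-0.064  0.083]
   -0.06 141 y mid -0.0536 zmax 0.0572
   -0.003 12 y mid -0.0532 zmax 0.0611
   0.02 102 y mid -0.0583 zmax 0.055
scene 55 239 x [-0.063  0.037]
   -0.06 118 y mid 0.0581 zmax 0.0548
   -0.003 11 y mid 0.0625 zmax 0.0581
   0.02 30 y mid 0.055 zmax 0.0517
scene -55 246 x [-0.064  0.082]
   -0.06 93 y mid -0.0493 zmax 0.0541
   -0.003 9 y mid -0.044 zmax 0.0567
   0.02 61 y mid -0.0492 zmax 0.0514
-18.311200031515547 [ 2.71033355e-05  9.79279962e-01  2.02511126e-01 -1.37494962e-05]
[np.float64(0.4837666107607911), np.float64(-0.12118535320141287), 0.3] 2.8220019230485573 [ 0.84 -0.01 -0.63  1.65 -0.01  1.5   1.46]
[np.float64(0.47142487770693714), np.float64(-0.1171010386656051), 0.105] 2.8220019230485573 [ 0.82  0.09 -0.66  1.96  0.06  1.11  1.39]
```

View pics/rest.png

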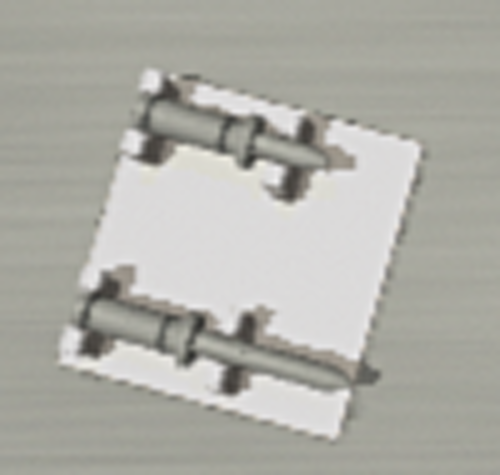

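The crop confirms it: the long pin lies in the near lane, nose at (350,380) in the crop, and the depth gives its shank end at 83 mm. Now I'll lower the bar.

```bash
cat >> h.py <<'E'
def st(): 
    s=r.read_state(); print("t",round(s["clock"],2),"pos",np.round(s["position"],4),"F",np.round(s["wrist_force"],1),"w",round(s["grip_width"],4))
E
python3 - <<'E'
from h import *
a=best([*(HINGE-UX*.262),.31],PA)[1]
r.gripper_to(0.0)
r.move_to([*(HINGE-UX*.262),.30],down(a)); st()
print(r.move_l([*(HINGE-UX*.262),.272],v=.1)); st()
print(r.move_l([*(HINGE-UX*.276),.106],v=.07,contact_N=22)); st()
r.move_l([*(HINGE-UX*.30),.20],v=.2)
r.move_to([.45,.20,.28],down(a)); st()
for c in("scene","top"):
    p,d=viewer.read_camera(c); cv2.imwrite(f"pics/{c}1.png",p); np.save(f"{c}1.npy",d)
    for n in("bar_handle","fork_mid","press_hinge","pin_grip","lock_pin"): print(c,n,[(np.round(q["position"],3).tolist(),round(q["confidence"],2)) for q in place_of(c,n)])
    x,y=frame(cloud(c,d),HINGE,PA); z=cloud(c,d)[...,2]
    for s in(.16,.18,.20,.22,.24,.26,.28,.30):
        m=(abs(x+s)<.006)&(abs(y)<.006)&(z>.04); print(s,m.sum(),np.nanmedian(z[m]).round(4) if m.any() else None)
E
```

```text
t 4.0 pos [ 0.4836 -0.1224  0.2998] F [ 0.9 -0.2  0.2] w 0.0002
False
t 4.43 pos [ 0.4835 -0.1215  0.2716] F [ 0.6 -0.6  0.4] w -0.0001
False
t 6.97 pos [ 0.4708 -0.1169  0.1062] F [-0.6 -0.1 -0.4] w -0.0002
t 8.82 pos [0.4503 0.1981 0.2791] F [ 0.9 -0.5 -0.8] w 0.0001
scene bar_handle [([0.461, -0.117, 0.114], 0.63)]
scene fork_mid [([0.523, -0.134, 0.097], 0.62)]
scene press_hinge [([0.734, -0.206, 0.093], 0.95)]
scene pin_grip [([0.358, 0.23, 0.018], 0.8), ([0.202, 0.443, 0.018], 0.74), ([0.324, -0.088, 0.018], 0.64), ([0.51, 0.316, 0.043], 0.57)]
scene lock_pin [([0.346, 0.263, 0.017], 0.8), ([0.368, -0.392, 0.002], 0.74), ([0.232, 0.421, 0.016], 0.62), ([0.502, 0.286, 0.046], 0.61), ([0.33, -0.122, 0.014], 0.59)]
0.16 18 0.1163
0.18 15 0.117
0.2 16 0.1228
0.22 20 0.1237
0.24 9 0.125
0.26 18 0.1223
0.28 14 0.1238
0.3 15 0.1252
top bar_handle [([0.462, -0.117, 0.113], 0.65)]
top fork_mid []
top press_hinge [([0.732, -0.202, 0.099], 0.58)]
top pin_grip [([0.358, 0.233, 0.019], 0.67), ([0.201, 0.443, 0.017], 0.53), ([0.322, -0.09, 0.014], 0.53), ([0.4, 0.067, 0.004], 0.5)]
top lock_pin [([0.326, -0.126, 0.014], 0.71), ([0.228, 0.421, 0.009], 0.69), ([0.342, 0.262, 0.014], 0.58), ([0.732, -0.202, 0.1], 0.39)]
0.16 22 0.1184
0.18 26 0.1199
0.2 25 0.1248
0.22 23 0.1265
0.24 26 0.1258
0.26 22 0.1247
0.28 25 0.126
0.3 24 0.1268
```

Run:
```python
import cv2,numpy as np
a=cv2.imread("pics/scene1.png")[140:320,150:290]; b=cv2.imread("pics/top1.png")[100:250,285:395]
f=lambda i:cv2.resize(i,(390,int(390*i.shape[0]/i.shape[1])),interpolation=cv2.INTER_CUBIC)
a,b=f(a),f(b); h=max(len(a),len(b)); pad=lambda i:np.vstack([i,np.zeros((h-len(i),390,3),np.uint8)])
cv2.imwrite("pics/bar1.png",np.hstack([pad(a),pad(b)]))
```

```text
(no output)
```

View pics/bar1.png

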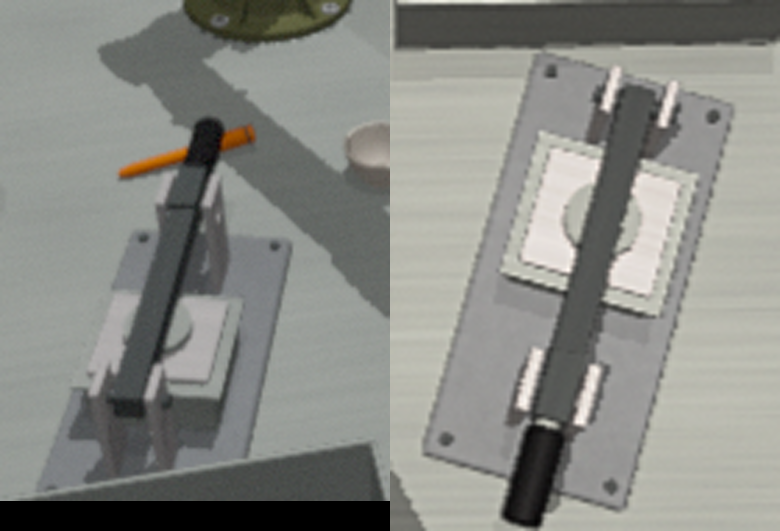

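The bar is almost down: the handle at (530,475) in the crop sits about 18 mm too high, an angle of about 0.06 rad. I'll push again and watch the forces.

Run:
```python
from h import *
a=best([*(HINGE-UX*.285),.20],PA)[1]
r.move_to([*(HINGE-UX*.285),.17],down(a)); st()
print(r.move_l([*(HINGE-UX*.285),.10],v=.06,contact_N=1.5)); st()
print(r.move_l([*(HINGE-UX*.285),.092],v=.04,contact_N=22)); st()
for c in("scene","top"):
    p,d=viewer.read_camera(c); cv2.imwrite(f"pics/{c}2.png",p)
    print([(np.round(q["position"],3).tolist(),round(q["confidence"],2)) for q in place_of(c,"bar_handle")])
    x,y=frame(cloud(c,d),HINGE,PA); z=cloud(c,d)[...,2]
    for s in(.08,.12,.16,.18):
        m=(abs(x+s)<.006)&(abs(y)<.006)&(z>.04); print(s,m.sum(),np.nanmedian(z[m]).round(4) if m.any() else None)
```

```text
t 10.68 pos [ 0.4627 -0.1125  0.1705] F [0.3 0.4 0. ] w 0.0002
False
t 11.99 pos [ 0.4624 -0.1141  0.1004] F [-0.6  0.1 -0.3] w 0.0003
False
t 12.34 pos [ 0.4617 -0.1139  0.0917] F [-0.3 -0.   0.7] w 0.0
[([0.463, -0.118, 0.096], 0.66)]
0.08 20 0.1068
0.12 18 0.1068
0.16 17 0.1074
0.18 19 0.1079
[([0.586, 0.488, -0.002], 0.73)]
0.08 24 0.1083
0.12 24 0.1097
0.16 23 0.1099
0.18 0 None
```

Run:
```python
import cv2,numpy as np
a=cv2.imread("pics/scene2.png")[70:290,130:310]; b=cv2.imread("pics/top2.png")[100:280,270:420]
f=lambda i:cv2.resize(i,(400,int(400*i.shape[0]/i.shape[1])),interpolation=cv2.INTER_CUBIC)
a,b=f(a),f(b); h=max(len(a),len(b)); pad=lambda i:np.vstack([i,np.zeros((h-len(i),400,3),np.uint8)])
cv2.imwrite("pics/bar2.png",np.hstack([pad(a),pad(b)]))
```

```text
(no output)
```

View pics/bar2.png

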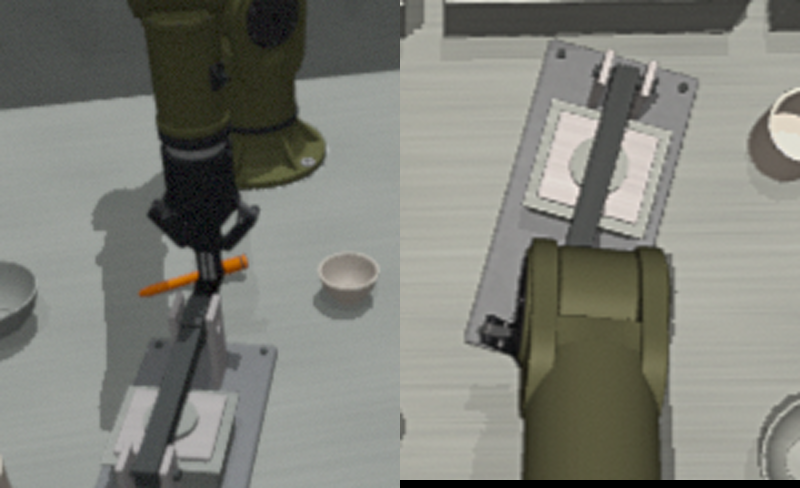

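Run:
```python
from h import *
g=lambda:(np.round(r.read_state()["joint_efforts"],1),r.read_state()["gripper_force"])
print(g())
for z in(.0895,.0875,.0855):
    print(r.move_l([*(HINGE-UX*.285),z],v=.02,contact_N=12)); st(); print(g())
    if abs(r.read_state()["wrist_force"][2])>10: break
r.move_l([*(HINGE-UX*.285),.2],v=.2); st(); print(g())
for c in("scene",):
    p,d=viewer.read_camera(c); np.save("s3.npy",d)
    P=cloud(c,d); x,y=frame(P,HINGE,PA); z=P[...,2]
    m=(abs(x+.285)<.03)&(abs(y)<.025)&(z>.125)&(z<.35)
    print("lowest finger z",np.percentile(z[m],[0.5,2,5,10]))
    m=(abs(x+.285)<.02)&(abs(y)<.006)&(z>.04)&(z<.125); print("handle top",np.nanmedian(z[m]))
```

```text
(array([ -0. , -22.9,  -2.9, -28.2,   0. ,   0. ,   0. ]), 0.0)
False
t 12.82 pos [ 0.4618 -0.1139  0.0894] F [ 0.6 -0.3 -1.5] w -0.0002
(array([ -0. , -23.1,  -3. , -28.1,   0. ,  -0. ,  -0. ]), 0.0)
False
t 13.07 pos [ 0.462  -0.114   0.0887] F [-3.7  1.  11.9] w -0.0001
(array([ -0.1, -20. ,  -2.6, -25.6,   0.1,  -1.5,   0. ]), 5.602655857801437)
t 13.78 pos [ 0.4612 -0.1139  0.1989] F [ 0.2 -0.4 -0.3] w -0.0001
(array([ -0.1, -18.5,   0.5, -31.9,  -0. ,  -0. ,   0. ]), 0.0)
lowest finger z [0.22098996 0.22628943 0.23157953 0.24012536]
handle top 0.10655916264019283
```

The bar is level against its stop: force rises to 12 N and the handle top is at about 0.107–0.110. Two independent signs put the real fingertips about 20 mm short of the reported TCP: the contact height (0.0887 reported against a 0.110 surface), and the depth reading of the tips. I'll check that over the pin before grasping.

```bash
cat >> h.py <<'E'
GRIP=np.array([.5123,.3188]); PINA=np.deg2rad(-106.5)
E
python3 - <<'E'
from h import *
g,a,_=best([*GRIP,.15],PINA)
r.gripper_to(.036)
r.move_to([*GRIP,.15],down(a)); st(); print(a,np.round(r.read_state()["qpos"],2))
s=r.read_state(); T=Ro.from_quat(np.array(s["orientation"])[[1,2,3,0]])
for c in("scene","top"):
    p,d=viewer.read_camera(c); cv2.imwrite(f"pics/{c}4.png",p); np.save(f"{c}4.npy",d)
    L=T.inv().apply((cloud(c,d)-s["position"]).reshape(-1,3))
    m=(abs(L[:,0])<.05)&(abs(L[:,1])<.07)&(L[:,2]>-.1)&(L[:,2]<.04); Q=L[m]
    print(c,m.sum())
    for lo in np.arange(-.07,.02,.01):
        k=Q[(Q[:,2]>=lo)&(Q[:,2]<lo+.01)]
        if len(k)>2: print(round(lo,3),len(k),"x",np.percentile(k[:,0],[3,97]).round(3),"y",np.percentile(k[:,1],[3,97]).round(3))
p=cv2.imread("pics/scene4.png")[110:270,310:450]; cv2.imwrite("pics/g4.png",cv2.resize(p,None,fx=3.7,fy=3.7,interpolation=cv2.INTER_CUBIC))
E
```

```text
t 15.88 pos [0.5134 0.3171 0.15  ] F [ 0.7 -0.9  0.2] w 0.0358
-1.858775653373961 [ 0.3   0.52 -1.18  1.62  0.49  1.33  1.9 ]
scene 343
-0.07 23 x [-0.006  0.014] y [-0.051  0.029]
-0.06 27 x [-0.007  0.011] y [-0.035  0.022]
-0.05 45 x [-0.009  0.012] y [-0.034  0.02 ]
-0.04 44 x [-0.01   0.011] y [-0.035  0.018]
-0.03 28 x [-0.008  0.012] y [-0.031  0.021]
top 74
-0.07 3 x [0.007 0.008] y [-0.036 -0.033]
```

View pics/g4.png

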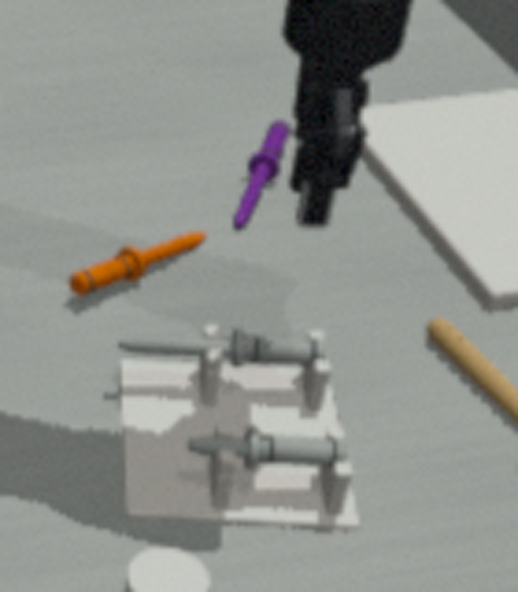

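Depth puts the fingertips at tool z of about -0.025 at this opening, with no sideways offset; in the picture they are at (313,220), above the long pin. I'll use a 20 mm tool-length correction and a contact-guarded descent.

Run:
```python
from h import *
r.move_l([*GRIP,.07],v=.12)
c=r.move_l([*GRIP,.005],v=.06,contact_N=5); print(c); st()
if not c:
    r.gripper_to(0.0,grasp_force=60); st()
    print(r.read_state()["gripper_force"])
    p=np.array(r.read_state()["position"]); 
    r.move_l([*GRIP,.13],v=.1); r.dwell(.3); st()
    for c in("scene","top"):
        p,d=viewer.read_camera(c); cv2.imwrite(f"pics/{c}5.png",p); np.save(f"{c}5.npy",d)
        for n in("lock_pin","pin_grip","pin_seat"): print(c,n,[(np.round(q["position"],3).tolist(),round(q["confidence"],2)) for q in place_of(c,n) if q["position"][2]>.06])
```

```text
False
t 18.02 pos [0.5126 0.3191 0.0055] F [1.  0.3 0.2] w 0.0362
t 18.32 pos [0.5128 0.319  0.0056] F [-0.4 -0.8  2.5] w 0.0186
58.41305673122406
t 20.02 pos [0.5122 0.3187 0.1297] F [-0.6 -0.7 -2. ] w 0.0181
scene lock_pin [([0.502, 0.29, 0.168], 0.61)]
scene pin_grip [([0.512, 0.318, 0.167], 0.68)]
scene pin_seat [([0.495, 0.261, 0.167], 0.62), ([0.463, -0.12, 0.095], 0.54)]
top lock_pin []
top pin_grip []
top pin_seat []
```

Run:
```python
from h import *
for c,f in(("top","top1.npy"),("scene","s3.npy"),("scene","scene5.npy"),("top","top5.npy")):
    P=cloud(c,np.load(f)); x,y=frame(P,FORK,PA); z=P[...,2]
    for sg in(1,-1):
        m=(abs(x)<.045)&(abs(sg*y-.021)<.009)&(z>.113)&(z<.13)
        if m.sum()>5: print(f,sg,m.sum(),"x",np.percentile(x[m],[2,98]).round(4),"y",np.percentile(y[m],[2,50,98]).round(4),"z",np.median(z[m]).round(4))
    # bar edge midline
    xs=[];ys=[]
    for s in np.arange(.05,.19,.01):
        m=(abs(x-s)<.005)&(abs(y)<.03)&(z>.098)&(z<.13)
        if m.sum()>6: xs.append(s);ys.append((np.percentile(y[m],3)+np.percentile(y[m],97))/2)
    if len(xs)>4: k=np.polyfit(xs,ys,1); print("bar slope deg",np.rad2deg(k[0]).round(2),"y at 0",k[1].round(4))
s=r.read_state(); T=Ro.from_quat(np.array(s["orientation"])[[1,2,3,0]])
P=cloud("scene",np.load("scene5.npy")).reshape(-1,3); L=T.inv().apply(P-s["position"])
for lo in np.arange(.03,.13,.008):   # shank along tool x
    k=L[(L[:,0]>=lo)&(L[:,0]<lo+.008)&(abs(L[:,1])<.03)&(L[:,2]>-.075)&(L[:,2]<-.01)]
    if len(k)>2: print(round(lo,3),len(k),"y",np.percentile(k[:,1],[3,97]).round(4),"z",np.percentile(k[:,2],[3,97]).round(4))
q=None
a=-1.8588
for d in(.165,.059):
    for z in(.13,.0555): 
        q=r.solve_ik([*(FORK+UY*d),z],down(PA-np.pi/2)); print(d,z,None if q is None else np.round(q,2))
```

```text
top1.npy 1 60 x [-0.0214  0.0203] y [0.0133 0.0173 0.021 ] z 0.1202
top1.npy -1 117 x [-0.0436  0.0359] y [-0.0285 -0.0207 -0.0122] z 0.1215
bar slope deg 1.32 y at 0 -0.0036
s3.npy 1 47 x [-0.018   0.0239] y [0.0134 0.018  0.0215] z 0.1178
s3.npy -1 50 x [-0.0189  0.0245] y [-0.0288 -0.0241 -0.0204] z 0.1177
bar slope deg 1.25 y at 0 -0.0033
scene5.npy 1 44 x [-0.0186  0.0233] y [0.0132 0.0173 0.0211] z 0.1179
scene5.npy -1 50 x [-0.0173  0.0244] y [-0.0288 -0.0241 -0.0206] z 0.1178
bar slope deg 1.21 y at 0 -0.0032
top5.npy 1 62 x [-0.022   0.0204] y [0.0133 0.0174 0.0212] z 0.1202
top5.npy -1 74 x [-0.0215  0.022 ] y [-0.0286 -0.0239 -0.0128] z 0.1196
bar slope deg 1.25 y at 0 -0.0036
0.03 42 y [-0.0178  0.0068] z [-0.0519 -0.0289]
0.038 18 y [-0.0095  0.0031] z [-0.0437 -0.0337]
0.046 18 y [-0.0101  0.002 ] z [-0.0434 -0.0342]
0.054 19 y [-0.0106 -0.0004] z [-0.0447 -0.0333]
0.062 23 y [-0.0103  0.0006] z [-0.0441 -0.0329]
0.07 17 y [-0.0107 -0.0004] z [-0.0454 -0.0316]
0.078 16 y [-0.0105 -0.003 ] z [-0.045  -0.0353]
0.086 15 y [-0.0104 -0.0016] z [-0.0443 -0.035 ]
0.094 15 y [-0.0103 -0.001 ] z [-0.0442 -0.0337]
0.102 16 y [-0.0108 -0.0023] z [-0.0443 -0.0339]
0.11 14 y [-0.008  -0.0011] z [-0.0439 -0.0333]
0.118 5 y [-0.0078 -0.0042] z [-0.041  -0.0347]
0.165 0.13 [ 0.87  0.48 -1.2   1.71  0.46  1.28  2.39]
0.165 0.0555 [ 0.81  0.55 -1.12  1.78  0.54  1.16  2.34]
0.059 0.13 [ 1.13  0.42 -1.25  1.78  0.42  1.25  2.59]
0.059 0.0555 [ 1.05  0.5  -1.16  1.85  0.51  1.13  2.53]
```

Both cameras agree on a fork correction of -3.4 mm in y and +1.25° in yaw. The scene camera is biased by about 3 mm in x and -2 mm in z for pin and fork alike. Next I'll move to the pre-insert pose and compare the pin with the fork in each camera.

```bash
cat >> h.py <<'E'
FORK=FORK-.0034*UY; PA=PA+np.deg2rad(1.25)
UX=np.array([np.cos(PA),np.sin(PA)]); UY=np.array([-UX[1],UX[0]])
QI=down(PA-np.pi/2)
E
python3 - <<'E'
from h import *
r.move_to([*(FORK+UY*.165),.13],QI); st()
t=[*(FORK+UY*.165),.0555]
r.move_l(t,rotation=QI,v=.1); r.dwell(.3); st(); print("err",np.round(np.array(r.read_state()["position"])-t,4))
for c in("scene","top"):
    p,d=viewer.read_camera(c); cv2.imwrite(f"pics/{c}6.png",p); np.save(f"{c}6.npy",d)
    P=cloud(c,d); x,y=frame(P,FORK,PA); z=P[...,2]
    for lo in(.05,.06,.07,.08,.09,.10,.11,.12):
        m=(y>=lo)&(y<lo+.01)&(abs(x)<.025)&(z>.08)&(z<.125)
        if m.sum()>3: print(c,lo,m.sum(),"x",np.percentile(x[m],[3,97]).round(4),"z",np.percentile(z[m],[3,97]).round(4))
    for sg in(1,-1):
        m=(abs(x)<.035)&(abs(sg*y-.021)<.008)&(z>.114)&(z<.13); print(sg,"cheek x",np.percentile(x[m],[3,97]).round(4),"y",np.percentile(y[m],[3,97]).round(4))
p=cv2.imread("pics/scene6.png")[100:280,170:330]; cv2.imwrite("pics/i6.png",cv2.resize(p,None,fx=3.3,fy=3.3,interpolation=cv2.INTER_CUBIC))
E
```

```text
t 21.58 pos [0.5712 0.0222 0.1303] F [ 1.   1.3 -2.2] w 0.0181
t 22.77 pos [0.5717 0.0199 0.0559] F [-0.6  0.3 -2.1] w 0.0184
err [ 0.0003 -0.0001  0.0004]
scene 0.05 19 x [-0.0018  0.0105] z [0.092  0.0993]
scene 0.06 23 x [0.0003 0.0104] z [0.0912 0.1005]
scene 0.07 20 x [0.0012 0.01  ] z [0.091  0.1009]
scene 0.08 20 x [0.0023 0.0106] z [0.0926 0.1012]
scene 0.09 25 x [-0.0008  0.0109] z [0.088  0.1016]
scene 0.1 23 x [0.0003 0.0104] z [0.0901 0.1008]
scene 0.11 24 x [-0.0023  0.0101] z [0.0904 0.1   ]
scene 0.12 21 x [0.0008 0.0164] z [0.0926 0.1021]
1 cheek x [-0.0181  0.0233] y [0.0167 0.0246]
-1 cheek x [-0.0176  0.0254] y [-0.0252 -0.0172]
1 cheek x [-0.0071  0.0206] y [0.0166 0.0245]
-1 cheek x [-0.0209  0.0194] y [-0.0249 -0.0174]
```

View pics/i6.png

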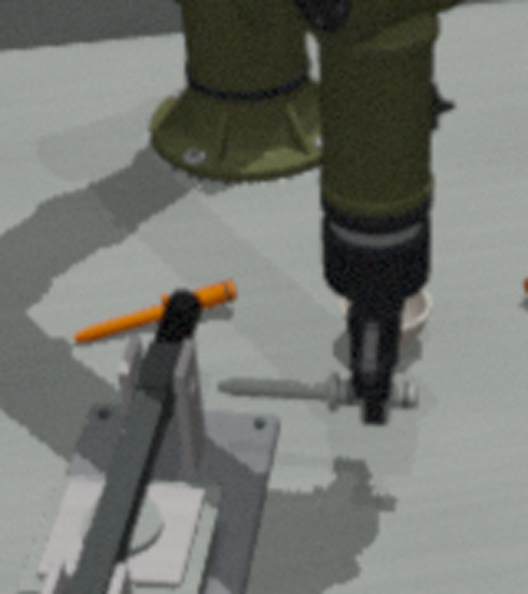

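The picture shows the pin level at (220–415,390), its nose pointing at the cheek. In the scene camera the pin axis is at x 3.3 mm and z 93.8 mm, and the fork centre at x about 3.2 mm and z about 93 mm, so they line up. Inserting now with a contact guard.

Run:
```python
from h import *
for d,v in((.12,.06),(.066,.04),(.053,.02)):
    c=r.move_l([*(FORK+UY*d),.0552],rotation=QI,v=v,contact_N=8)
    x,y=frame(np.array(r.read_state()["position"])[None],FORK,PA); print(d,c,"x,y",x.round(4),y.round(4)); st()
    if c: break
for c in("scene","top"):
    p,d=viewer.read_camera(c); cv2.imwrite(f"pics/{c}7.png",p)
    print([(np.round(q["position"],3).tolist(),round(q["confidence"],2)) for q in place_of(c,"pin_seat")])
p=cv2.imread("pics/scene7.png")[140:300,150:300]; cv2.imwrite("pics/i7.png",cv2.resize(p,None,fx=3.6,fy=3.6,interpolation=cv2.INTER_CUBIC))
```

```text
0.12 False x,y [-0.] [0.1204]
t 23.77 pos [ 0.5582 -0.0226  0.0553] F [-0.6 -0.1 -1.3] w 0.0185
0.066 False x,y [-0.] [0.0664]
t 25.27 pos [ 0.5424 -0.0742  0.0553] F [-0.6 -0.1 -2.2] w 0.0181
0.053 True x,y [-0.0005] [0.0604]
t 25.74 pos [ 0.5402 -0.0798  0.0548] F [ 1.   0.5 -1.3] w 0.0178
[([0.332, -0.15, 0.015], 0.6), ([0.257, 0.407, 0.013], 0.53), ([0.524, -0.14, 0.092], 0.5), ([0.331, 0.285, 0.014], 0.5)]
[([0.331, -0.149, 0.013], 0.77), ([0.249, 0.408, 0.015], 0.67), ([0.399, 0.063, 0.005], 0.59), ([0.331, 0.283, 0.014], 0.58), ([0.734, -0.201, 0.103], 0.2)]
```

View pics/i7.png

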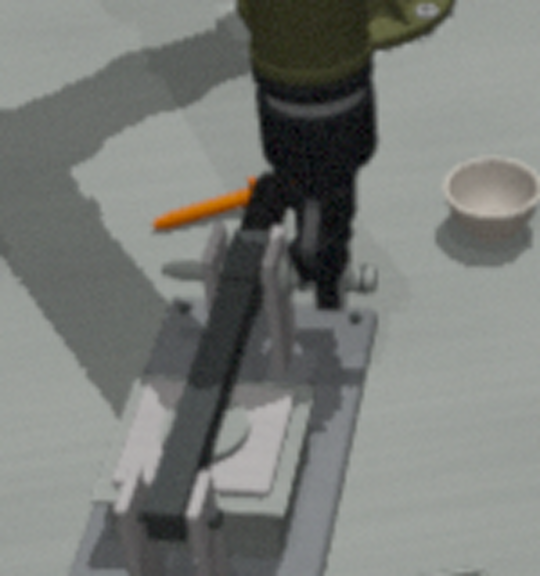

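The pin is through both cheeks (nose at 180,270) and the collar is at the near cheek (290,275). I'll press once more to confirm, lower it onto the hole and release.

Run:
```python
from h import *
fy=lambda:frame(np.array(r.read_state()["position"])[None],FORK,PA)[1].round(4)
print(r.move_l([*(FORK+UY*.054),.0552],rotation=QI,v=.015,contact_N=14),fy()); st()
y=float(fy()[0])
print(r.move_l([*(FORK+UY*y),.0532],rotation=QI,v=.02,contact_N=8),fy()); st()
r.gripper_to(.05); r.dwell(.3); st()
r.move_l([*(FORK+UY*y),.2],rotation=QI,v=.15)
r.move_l([*(FORK+UY*.25),.25],rotation=QI,v=.25); r.dwell(.3); st()
for c in("scene","top"):
    p,d=viewer.read_camera(c); cv2.imwrite(f"pics/{c}8.png",p)
    print([(np.round(q["position"],3).tolist(),round(q["confidence"],2)) for n in("bar_handle","pin_seat") for q in place_of(c,n) if q["position"][2]>.06])
    P=cloud(c,d); X,Y=frame(P,FORK,PA); z=P[...,2]
    m=(abs(X)<.025)&(Y>.027)&(Y<.12)&(z>.07)&(z<.125); print(c,"grip y",np.percentile(Y[m],[1,99]).round(4))
    for lo in(.024,.028,.032,.036,.05,.07,.08):
        k=m&(Y>=lo)&(Y<lo+.004)
        if k.sum()>1: print(lo,k.sum(),"zmax",z[k].max().round(4),"x",np.percentile(X[k],[2,98]).round(4))
a=cv2.imread("pics/scene8.png")[150:290,160:300]; b=cv2.imread("pics/top8.png")[110:250,280:400]
f=lambda i:cv2.resize(i,(400,400),interpolation=cv2.INTER_CUBIC)
cv2.imwrite("pics/f8.png",np.hstack([f(a),f(b)]))
```

```text
True [0.0606]
t 26.35 pos [ 0.5393 -0.0793  0.0543] F [-0.6  0.6 -1.5] w 0.0181
False [0.0603]
t 26.61 pos [ 0.5405 -0.08    0.0531] F [-0.5  0.   1.2] w 0.0182
t 27.32 pos [ 0.5407 -0.0798  0.0532] F [-0.6  0.5 -0.4] w 0.0498
t 29.68 pos [0.5963 0.0999 0.2498] F [-0.5  0.4 -0.6] w 0.0501
[([0.461, -0.118, 0.092], 0.81), ([0.521, -0.137, 0.093], 0.58)]
scene grip y [0.0273 0.0905]
0.024 6 zmax 0.1056 x [-0.0003  0.0174]
0.028 26 zmax 0.1074 x [-0.0064  0.0152]
0.032 12 zmax 0.1 x [-0.0034  0.0125]
0.036 12 zmax 0.101 x [-0.0034  0.013 ]
0.05 14 zmax 0.1 x [-0.0002  0.012 ]
0.07 14 zmax 0.0988 x [-0.0017  0.0099]
0.08 14 zmax 0.099 x [0.    0.013]
[([0.543, -0.075, 0.088], 0.6), ([0.522, -0.139, 0.098], 0.59)]
top grip y [0.0273 0.0899]
0.024 5 zmax 0.1094 x [-0.0124  0.0037]
0.028 18 zmax 0.1136 x [-0.0124  0.0117]
0.032 12 zmax 0.1051 x [-0.0091  0.0067]
0.036 13 zmax 0.1059 x [-0.0086  0.0081]
0.05 12 zmax 0.1066 x [-0.0085  0.0067]
0.07 12 zmax 0.1046 x [-0.0094  0.0085]
0.08 12 zmax 0.1046 x [-0.0098  0.0088]
```

View pics/f8.png

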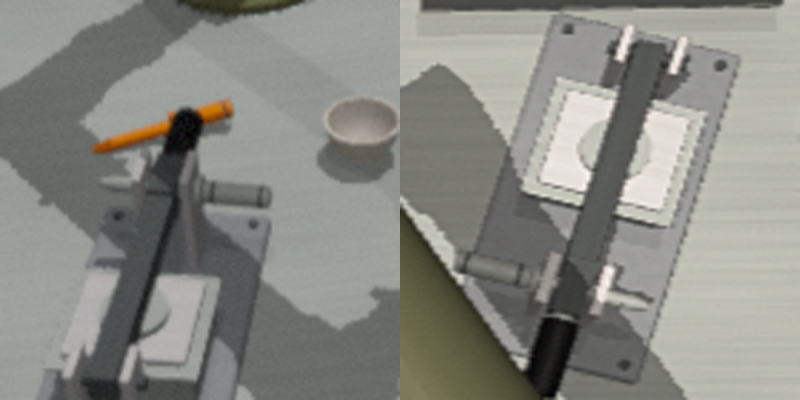

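The pin sits level through both cheeks: in the right-hand view its grip is at (490,268) and its nose at (635,298). The grip's end measures y 90–90.5 mm against 91 mm when seated, so the collar is on the cheek, and the robot is clear.

```bash
python3 -c "
from bench import r
print(r.sign_off())"
```

```text
the job is handed in; nothing more can be done
None
```

The job is handed in: the bar is fully down, the long pin is through both cheeks and the bar with its collar on the cheek, and it is released; the short pin was left in its rest, and I noticed no contact with the other kitchen things.

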